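# Make up two print kits from the ink stock

## Task

Make up two kits for the print class: the black ink tin and the copper-faced printing block go into the blue tray, and the red tin, the yellow tin and the green-capped bottle into the orange tray, with the bottle in the middle bay. Put one thing in a bay, standing upright and flat on the bay's floor (the block copper side up). Leave the white tin and the red-capped bottle where they stand.

Things in the scene. Friction and masses are not known exactly. Their poses are not given: they have to be found in the camera images.
- tin_black: closed ink tin, plain steel with a black lid top and a black band round its side, upright, 56 mm diameter, 45 mm high, about 0.2 kg; origin at the centre of its underside, z up
- tin_red: closed ink tin, plain steel with a red lid top and a red band round its side, upright, 56 mm diameter, 45 mm high, about 0.2 kg; origin at the centre of its underside, z up
- tin_yellow: closed ink tin, plain steel with a yellow lid top and a yellow band round its side, upright, 56 mm diameter, 45 mm high, about 0.2 kg; origin at the centre of its underside, z up
- block: printing block: a brown wooden block with a copper face on top, 70 mm (its x) by 50 mm (its y) by 30 mm high, about 0.16 kg, lying flat; origin at the centre of its underside, z up. It fits a bay only when square to the tray, either way round
- bottle_green: white plastic bottle with a green cap and a thin green band low on its body, upright; straight body 42 mm diameter up to 72 mm high, then shoulder and a cap about 28 mm across, 105 mm high in all, about 0.13 kg; origin at the centre of its underside, z up
- tray_blue: blue flat kit tray, fixed to the bench, 98 x 276 mm and 12 mm high (floor 4 mm thick, walls and dividers 3 mm thick); origin at the centre of its underside, x along its short side, y along its long side, z up. Two dividers across its length make three equal bays in a row, each 92 mm (x) by 88 mm (y) inside, centred at y = -91, 0 and +91 mm; bay floors at z = 4 mm
- tray_orange: orange flat kit tray, fixed to the bench, 98 x 276 mm and 12 mm high (floor 4 mm thick, walls and dividers 3 mm thick); origin at the centre of its underside, x along its short side, y along its long side, z up. Two dividers across its length make three equal bays in a row, each 92 mm (x) by 88 mm (y) inside, centred at y = -91, 0 and +91 mm; bay floors at z = 4 mm
- tin_white: closed ink tin, plain steel with a white lid top and a white band round its side, upright, 56 mm diameter, 45 mm high, about 0.2 kg; origin at the centre of its underside, z up; stock that stays where it is
- bottle_red: white plastic bottle with a red cap and a thin red band low on its body, upright; straight body 42 mm diameter up to 72 mm high, then shoulder and a cap about 28 mm across, 105 mm high in all, about 0.13 kg; origin at the centre of its underside, z up; stock that stays where it is
There are look-alikes about, which are no part of the job. Leave any pink or purple look-alike of the tin_black alone.

How it is judged:
By the outcome, as a careful person would: the job done as asked, in the order asked, and still so for the second after the job is handed in, with the robot touching nothing.
It also fails if it takes over 128 s, if anything falls off the work surface, if the arm or the gripper's body presses on something with over 40 N, if the wrist force passes 120 N, or if a joint passes its speed limit or range.

## Robot

A 6-joint arm with a two-finger parallel gripper is mounted at the origin on the work surface. World frame = base frame: x ahead of the robot, y to its left, z up, the work surface at z = 0. Lengths are in m, angles in rad, forces in N, time in s.
With the tool pointing down it reaches from about 0.225 to 0.875 m from the base axis. Payload 3.4 kg.
Tool frame: the origin (TCP) lies on the mounting face of the last link; the fingertips stand 173 mm ahead of it and the grasp point (between the pads) lies 155 mm ahead of it; z points along the fingers, y is the line along which they close (so a half turn about z gives the same grasp; the last joint's range is limited). The gripper opens to 85 mm and grips with 20 to 120 N. Pads are 22 mm wide; open, the fingers measure 114 mm over their backs; the gripper's body (76 mm by 85 mm) begins 54 mm behind the grasp point. The pads swing forward as they close: fully open they stand 13 mm farther back than shut.
Start: joints at [-1.264, 0.276, 1.505, -0, 1.361, -0.121], TCP at [0.239, -0.523, 0.405] pointing down, gripper open.
Joint ranges: [-2.89, 2.89], [-0.75, 2.08], [0.22, 2.7], [-1.18, 4.32], [0.11, 2.71], [-2.7, 2.7]. Speed limits (rad/s): [2.57, 2.57, 3.14, 3.14, 3.14, 3.14].

## Interface

Orientations are given as [roll, pitch, yaw] about the fixed x, y, z axes, in that order (R = Rz(yaw) Ry(pitch) Rx(roll)).
In Python, from plant import env gives the robot as it stands.
- The arm moves only by the shell command python3 -m pendant 'ROWS'. ROWS is JSON, a list that holds one entry, the list of rows, each a list of 7 numbers: the turn, a rotation vector about the tool's x, y, z in degrees, then the shift along the tool's x, y, z in mm, then the closure in counts, from 0 (fully open) to 255 (shut). A call has 1 to 20 rows; each row shifts and turns the commanded pose from where the row before left it, along the tool's axes as they then stand; what a row does not reach is not made up. A row lasts 1/8 s, in which the tool goes at most 62.5 mm and 10.7 degrees, less where a joint would pass 70% of its speed; a pose out of reach is approached as far as the arm can. A call is refused whole if a number of a shift passes 62.5 or a number of a turn 10.7, either way. A call with a gripper value outside its range is refused whole. The fingers move at their own pace and stop on an object; the grip force is fixed at half the most. Time passes only in rows, so rows that do not move let the fingers close. It gives the time, the measured TCP pose, the force, the opening and the grip force at its end, in the units of the state.
- env.read_state(): the state, without advancing time (a new reading comes with each control period).
- env.read_camera(name): name is "scene" or "side" or "wrist"; returns the picture (420x560x3 uint8, red, green, blue); there is no depth.
- env.get_calibration(name): a dict with "camera_matrix" (3x3 intrinsics, pixels), "k1" (the pictures are not rectified: a ray, as slopes to the right and down, at radius r is drawn at 1 + k1 r^2 times it, then the intrinsics apply), "R" (3x3) and "t" (3): a world point X has camera coordinates R X + t. Camera axes: x right, y down, z forward; pixel columns grow to the right and rows downward; lengths in m; the calibration is good to about 2 mm. A picture is of the moment at which its call begins: read the wrist's pose just before it. get_calibration takes no time and is no camera call; for the wrist camera it gives the pose at the moment of the call.
- env.close_job(): hands the job in; it is judged then, once.
The state is a dict: "clock": time; "joint_pos": joint angles; "qvel": joint speeds; "joint_torque": joint torques, N m; "eef_pos": TCP position; "eef_rot": TCP orientation; "contact_force": force on the tool from outside, world axes, zero at the start; "wrist_torque": the same for the moment, N m; "opening": finger opening in m; "grasp_force": force on a finger pad.
Only numpy, scipy, OpenCV 4.12 (cv2) and the standard library are available. Lean on these libraries where they do the work, as an engineer would, in place of code of your own. Each camera call takes 0.05 s, during which the arm holds its last target. There are 200 camera calls.

## Working session

There is one attempt and no reset: what is moved stays moved. The work goes in short steps, Python scripts to look and compute and a shell command to move; the robot and the scene stay as the last step left them, time stands still between calls to the robot, and variables do not carry over. Pictures are saved under pics/ and viewed, at most 14 in all, crops included, and the job is handed in when it is done.

```bash
ls; mkdir -p pics; python3 - <<'E'
from plant import env
import cv2
s=env.read_state();print(s)
for n in("scene","side","wrist"):
    c=env.get_calibration(n);print(n,c)
    cv2.imwrite(f"pics/{n}0.png",env.read_camera(n)[:,:,::-1])
E
```

```text
pics
{'clock': 0.0, 'joint_pos': array([-1.26402724e+00,  2.76616727e-01,  1.50615568e+00, -1.14029976e-05,
        1.36069724e+00, -1.20976838e-01]), 'qvel': array([-0.00058838, -0.00055626,  0.00051085,  0.00178301,  0.0002555 ,
       -0.00124855]), 'joint_torque': array([-2.93063313e-04, -4.16768968e+01, -2.45808613e+01,  2.44731672e-05,
        1.11185946e-02,  1.07025718e-05]), 'eef_pos': array([ 0.23846206, -0.52298606,  0.40381803]), 'eef_rot': array([-3.13972803e+00, -2.15453329e-04,  4.27748108e-01]), 'contact_force': array([ 0.40906041, -0.07292976, -0.62529229]), 'wrist_torque': array([-0.01728957,  0.01488535,  0.0389023 ]), 'grasp_force': 0.0, 'opening': 0.08513725578114838}
scene {'camera_matrix': array([[383.41280757,   0.        , 276.52056935],
       [  0.        , 383.41280757, 212.4853201 ],
       [  0.        ,   0.        ,   1.        ]]), 'k1': -0.08638976315115077, 'R': array([[ 0.58091468,  0.81386058, -0.01300326],
       [ 0.69876297, -0.50682655, -0.50483378],
       [-0.41745471,  0.28417916, -0.86311863]]), 't': array([-0.30676168, -0.26712289,  1.137
[... 164 characters left out ...]
    ,   1.        ]]), 'k1': -0.059723425689224376, 'R': array([[-0.99127241, -0.13011517, -0.02119086],
       [-0.06086667,  0.59431194, -0.80192803],
       [ 0.11693698, -0.79363932, -0.5970447 ]]), 't': array([0.48594722, 0.03646111, 1.07885905])}
wrist {'camera_matrix': array([[291.35210489,   0.        , 277.78395826],
       [  0.        , 291.35210489, 210.89604861],
       [  0.        ,   0.        ,   1.        ]]), 'k1': -0.054222075082892666, 'R': array([[ 4.15083988e-01, -9.09783095e-01,  5.28560554e-05],
       [-8.68381674e-01, -3.96177469e-01,  2.98256068e-01],
       [-2.71327388e-01, -1.23847217e-01, -9.54485891e-01]]), 't': array([-0.57547777, -0.03829249,  0.37840663])}
```

View pics/scene0.png

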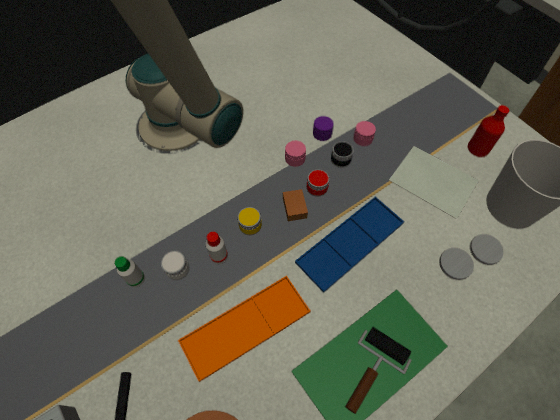

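View pics/side0.png

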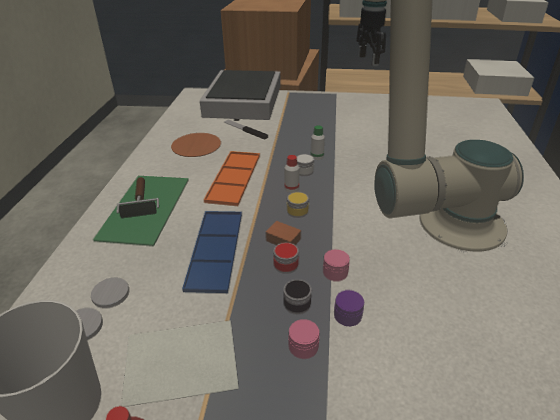

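The scene view shows a row of objects. Green cap (122,264), white tin (174,260), red cap (213,240), yellow lid (249,216), block (295,205), red lid (318,177) and black lid (342,150) are the task items; the pink and purple tins are look-alikes. The side view shows the same, with black (297,296), red (286,252), yellow (298,200), block (284,233) and the green cap (318,130).

```bash
cat > h.py <<'E'
import numpy as np, cv2
from plant import env
def ray(c,uv):
    K=c["camera_matrix"]; d=np.array([(uv[0]-K[0,2])/K[0,0],(uv[1]-K[1,2])/K[1,1]]); s=d.copy()
    for _ in range(20): s=d/(1+c["k1"]*(s@s))
    R,t=c["R"],c["t"]; return -R.T@t, R.T@np.array([s[0],s[1],1])
def onz(c,uv,z):
    o,d=ray(c,uv); return o+d*(z-o[2])/d[2]
def blob(img,seed,tol=None,lab=22,hue=None):
    """component round the seed pixel of like chroma (img RGB)"""
    L=cv2.cvtColor(cv2.GaussianBlur(img,(3,3),0),cv2.COLOR_RGB2LAB).astype(int)
    s=L[seed[1]-1:seed[1]+2,seed[0]-1:seed[0]+2].reshape(-1,3).mean(0)
    m=(np.linalg.norm((L-s)*[.7,1,1],axis=2)<lab).astype(np.uint8)
    n,l=cv2.connectedComponents(m,connectivity=4); return (l==l[seed[1],seed[0]]).astype(np.uint8)
def plane(c,m,z):
    """contour of mask cast onto plane z -> xy points (m)"""
    k=max(cv2.findContours(m,cv2.RETR_EXTERNAL,cv2.CHAIN_APPROX_NONE)[0],key=cv2.contourArea)[:,0]
    return np.array([onz(c,p,z)[:2] for p in k],np.float32)
E
cat > a.py <<'E'
from h import *
S={"scene":dict(green=(122,262),white=(174,258),redb=(213,238),yellow=(249,214),block=(295,202),red=(318,175),black=(342,149),blue1=(345,243),blue0=(318,265),blue2=(380,220),or1=(250,322),or0=(210,350),or2=(275,305)),
"side":dict(green=(318,130),white=(304,160),redb=(292,160),yellow=(298,199),block=(284,231),red=(286,251),black=(297,294),blue1=(214,248),blue0=(218,225),blue2=(208,275),or1=(233,178),or0=(240,163),or2=(225,192))}
Z=dict(green=.105,redb=.105,block=.03)
for n in S:
    img=cv2.imread(f"pics/{n}0.png")[:,:,::-1].copy(); c=env.get_calibration(n)
    for k,s in S[n].items():
        z=.004 if k[:2] in("bl","or") and k[-1].isdigit() else Z.get(k,.045)
        m=blob(img,s); p=plane(c,m,z); (cx,cy),(w,h),a=cv2.minAreaRect(p*1000)
        print(n,k,int(m.sum()),"c",round(cx),round(cy),"size",round(w),round(h),"ang",round(a,1))
E
python3 a.py
```

```text
scene green 94 c 386 -304 size 23 21 ang 54.8
scene white 355 c 419 -212 size 48 50 ang 61.3
scene redb 86 c 450 -114 size 22 22 ang 54.3
scene yellow 285 c 423 -7 size 46 47 ang 55.9
scene block 494 c 448 114 size 50 71 ang 65.0
scene red 225 c 433 198 size 46 44 ang 54.1
scene black 183 c 397 311 size 46 41 ang 54.2
scene blue1 4207 c 605 167 size 99 280 ang 4.5
scene blue0 4208 c 605 167 size 99 280 ang 4.4
scene blue2 4208 c 605 167 size 99 280 ang 4.4
scene or1 5589 c 625 -155 size 277 98 ang 86.6
scene or0 5617 c 625 -155 size 277 98 ang 86.6
scene or2 5590 c 625 -155 size 277 98 ang 86.6
side green 97 c 387 -286 size 31 68 ang 3.1
side white 108 c 423 -215 size 47 45 ang 68.2
side redb 92 c 449 -98 size 27 54 ang 5.9
side yellow 159 c 427 -11 size 47 45 ang 5.8
side block 583 c 452 139 size 135 84 ang 89.6
side red 260 c 435 196 size 47 46 ang 6.1
side black 338 c 399 308 size 46 46 ang 6.2
side blue1 3380 c 610 159 size 100 288 ang 4.6
side blue0 3384 c 610 159 size 100 289 ang 4.5
side blue2 3384 c 610 159 size 100 289 ang 4.5
side or1 987 c 636 -117 size 173 98 ang 86.7
side or0 384 c 627 -254 size 82 98 ang 86.6
side or2 990 c 636 -117 size 173 98 ang 86.5
```

View pics/wrist0.png

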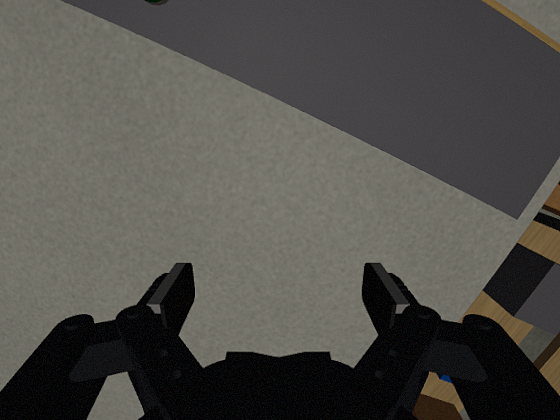

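```bash
cat >> h.py <<'E'
def need(x,y,z,yaw):
    """tool-axis shift (mm, after the turn) and turn about tool z (deg) to put the grasp point at x,y,z mm"""
    s=env.read_state(); from scipy.spatial.transform import Rotation as Ro
    R=Ro.from_euler("xyz",s["eef_rot"]).as_matrix(); p=(s["eef_pos"]+R@[0,0,.155])*1000
    d=np.array([x,y,z])-p; now=np.degrees(s["eef_rot"][2]); a=np.radians(yaw)
    print("t",round(s["clock"],2),"grasp",p.round(1),"rpy",np.degrees(s["eef_rot"]).round(2),"open",round(s["opening"]*1000,1),"F",s["contact_force"].round(1),round(float(s["grasp_force"]),1))
    print(" turn z",round((now-yaw+180)%360-180,2),"shift now-axes",(R.T@d).round(1),"shift after turn",np.array([d[0]*np.cos(a)+d[1]*np.sin(a),d[0]*np.sin(a)-d[1]*np.cos(a),-d[2]]).round(1))
E
python3 -m pendant '[[[0,0,-9.5,0,0,0,0],[0,0,-9.5,0,0,0,0],[0,0,-9.5,0,0,0,0],[0,0,-9.5,0,0,0,0],[0,0,-9.5,0,0,0,0],[0,0,-9,0,0,0,0],[0,0,-9,0,0,0,0],[0,0,0,20,40,0,0],[0,0,0,30,40,0,0],[0,0,0,40,40,0,0],[0,0,0,40,30,0,0]]]'
python3 -c "
from h import *
need(398,310,120,90)"
```

```text
clock: 1.52
eef_pos: [0.3898, -0.3919, 0.4043]
eef_rot: [3.141, -0.001, 1.571]
contact_force: [0.5, 0.7, 0.0]
opening: 0.0855
grasp_force: 0.0
t 1.52 grasp [ 389.9 -391.8  249.3] rpy [ 1.7999e+02 -3.0000e-02  9.0020e+01] open 85.5 F [0.5 0.7 0. ] 0.0
 turn z 0.02 shift now-axes [701.8   8.4 129.6] shift after turn [701.8   8.1 129.3]
```

```bash
python3 -m pendant '[[[0,0,0,25,0,0,0],[0,0,0,50,0,0,0],[0,0,0,55,0,0,0],[0,0,0,55,0,0,0],[0,0,0,55,0,0,0],[0,0,0,55,0,0,0],[0,0,0,55,0,0,0],[0,0,0,55,0,0,0],[0,0,0,55,0,0,0],[0,0,0,55,0,0,0],[0,0,0,55,0,0,0],[0,0,0,50,0,0,0],[0,0,0,50,8,0,0],[0,0,0,32,0,30,0],[0,0,0,0,0,30,0],[0,0,0,0,0,30,0],[0,0,0,0,0,20,0],[0,0,0,0,0,0,0]]]'
python3 -c "
from h import *
need(398,310,30,90)
c=env.get_calibration('wrist');i=env.read_camera('wrist');cv2.imwrite('pics/w1.png',i[:,:,::-1])
c=env.get_calibration('wrist')
K=c['camera_matrix'];X=c['R']@[.398,.310,.045]+c['t'];print(K@(X/X[2]))"
```

```text
clock: 3.78
eef_pos: [0.3958, 0.3077, 0.2932]
eef_rot: [-3.138, 0.003, 1.57]
contact_force: [-0.2, -0.3, 0.0]
opening: 0.0852
grasp_force: 0.0
t 3.77 grasp [395.2 307.3 138.2] rpy [-1.798e+02  1.600e-01  8.998e+01] open 85.2 F [-0.2 -0.3  0. ] 0.0
 turn z -0.02 shift now-axes [  3.    3.2 108.2] shift after turn [  2.7   2.8 108.2]
[279.4094348  216.92077817   1.        ]
```

View pics/w1.png

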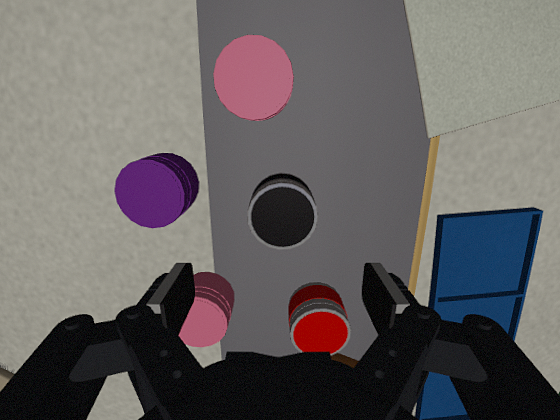

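The black lid is centred at (283,215) against a predicted (279,217), so the estimate holds to about 2 mm. The finger paths are clear of the pink and purple tins. I'll descend and grip.

```bash
python3 -m pendant '[[[0,0,0,3,4,20,0],[0,0,0,0,0,30,0],[0,0,0,0,0,30,0],[0,0,0,0,0,20,0],[0,0,0,0,0,8,0],[0,0,0,0,0,0,0],[0,0,0,0,0,0,255],[0,0,0,0,0,0,255],[0,0,0,0,0,0,255],[0,0,0,0,0,0,255],[0,0,0,0,0,0,255],[0,0,0,0,0,0,255]]]'
python3 -c "
from h import *
need(600,258,80,94.5)"
```

```text
clock: 5.32
eef_pos: [0.4006, 0.312, 0.1879]
eef_rot: [3.14, -0.001, 1.571]
contact_force: [-1.3, 0.1, 5.2]
opening: 0.0532
grasp_force: 62.5
t 5.33 grasp [400.9 312.2  32.9] rpy [ 1.7991e+02 -5.0000e-02  9.0010e+01] open 53.2 F [-1.3  0.1  5.2] 62.5
 turn z -4.49 shift now-axes [-54.2 199.2 -46.8] shift after turn [-69.6 194.3 -47.1]
```

```bash
python3 -m pendant '[[[0,0,0,0,0,-20,255],[0,0,0,0,0,-30,255],[0,0,0,0,20,-30,255],[0,0,0,-10,40,-20,255],[0,0,0,-15,45,0,255],[0,0,0,-15,45,0,255],[0,0,0,-10,35,0,255],[0,0,0,-6,14,0,255],[0,0,0,0,0,0,255],[0,0,0,0,0,0,255]]]'
python3 - <<'E'
from h import *
need(600,255,37,94.5)
i=env.read_camera('wrist');c=env.get_calibration('wrist');cv2.imwrite('pics/w2.png',i[:,:,::-1])
h=cv2.cvtColor(i,cv2.COLOR_RGB2HSV)
m=((h[...,0]>100)&(h[...,0]<120)&(h[...,1]>150)).astype(np.uint8)
p=[cv2.minAreaRect(plane(c,m,z)*1000) for z in(.004,.012)];print(p)
for q in [(607,164),(600,255)]:
    X=c['R']@[q[0]/1e3,q[1]/1e3,.004]+c['t'];print(c['camera_matrix']@(X/X[2]))
E
```

```text
clock: 6.58
eef_pos: [0.5979, 0.2563, 0.2865]
eef_rot: [-3.139, 0.0, 1.572]
contact_force: [0.3, 0.4, -2.2]
opening: 0.0533
grasp_force: 63.8
t 6.58 grasp [597.6 256.3 131.5] rpy [-1.7988e+02  1.0000e-02  9.0040e+01] open 53.3 F [ 0.3  0.4 -2.2] 63.8
 turn z -4.46 shift now-axes [-1.3  2.6 94.5] shift after turn [-1.5  2.3 94.5]
[((601.00439453125, 252.84518432617188), (100.12721252441406, 96.57135009765625), 4.615586757659912), ((600.9199829101562, 255.3640594482422), (96.94005584716797, 93.49745178222656), 4.615593910217285)]
[286.67468424 296.25754222   1.        ]
[279.97624097 208.85673579   1.        ]
```

View pics/w2.png

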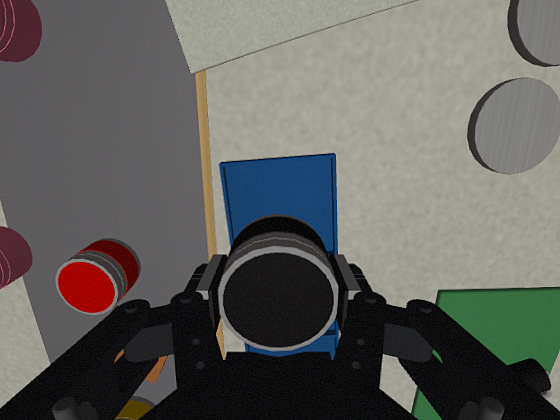

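The held black tin is at (279,297), with the blue tray's far end corners at (220,163) and (335,154). I'll cast those corners to fix the bay.

```bash
python3 - <<'E'
from h import *
c=env.get_calibration('wrist')
a=onz(c,(220,163),.012)[:2]*1e3;b=onz(c,(335,154),.012)[:2]*1e3
u=(b-a)/np.linalg.norm(b-a);v=np.array([-u[1],u[0]])
print(a,b,np.linalg.norm(b-a),np.degrees(np.arctan2(u[1],u[0])))
for y in(91,0,-91): print(y,(a+b)/2-v*(138-y))
need(600,255,37,94.5)
E
```

```text
[549.69425451 297.43409366] [645.33082617 305.03612718] 95.93823405378697 4.5448150755743075
91 [601.2367654  254.38289438]
0 [608.44749903 163.66902929]
-91 [615.65823266  72.95516419]
t 6.62 grasp [597.6 256.4 131.6] rpy [-179.9     0.     90.06] open 53.6 F [-0.4  0.1 -1.7] 63.8
 turn z -4.44 shift now-axes [-1.4  2.5 94.6] shift after turn [-1.6  2.3 94.6]
```

```bash
python3 -m pendant '[[[0,0,0,-2,3,30,255],[0,0,0,0,0,30,255],[0,0,0,0,0,20,255],[0,0,0,0,0,8,255],[0,0,0,0,0,4,255],[0,0,0,0,0,2,255],[0,0,0,0,0,0,255]]]'
python3 -c "
from h import *
need(600,255,37,94.5)"
```

```text
clock: 7.5
eef_pos: [0.6026, 0.254, 0.1934]
eef_rot: [3.14, -0.0, 1.571]
contact_force: [-0.8, 0.4, -2.4]
opening: 0.0536
grasp_force: 63.7
t 7.5 grasp [602.8 254.   38.4] rpy [ 1.7993e+02 -1.0000e-02  9.0010e+01] open 53.6 F [-0.8  0.4 -2.4] 63.7
 turn z -4.49 shift now-axes [ 1.  -2.8  1.4] shift after turn [ 1.2 -2.7  1.4]
```

```bash
python3 -m pendant '[[[0,0,0,0,0,2,255],[0,0,0,0,0,0,255],[0,0,0,0,0,0,0],[0,0,0,0,0,0,0],[0,0,0,0,0,0,0],[0,0,0,0,0,-20,0],[0,0,0,0,0,-40,0],[0,0,0,-15,-20,-40,0],[0,0,0,-40,-40,-5,0],[0,0,0,-45,-45,0,0],[0,0,0,-40,-40,0,0],[0,0,0,0,-10,0,0]]]'
python3 -m pendant '[[[0,0,-9.5,0,0,0,0],[0,0,-9.5,0,0,0,0],[0,0,-9.5,0,0,0,0],[0,0,-9.5,0,0,0,0],[0,0,-9,0,0,0,0],[0,0,-9,0,0,0,0],[0,0,-9,0,0,0,0],[0,0,0,0,0,0,0],[0,0,0,0,0,0,0]]]'
python3 - <<'E'
from h import *
i=env.read_camera('wrist');c=env.get_calibration('wrist');cv2.imwrite('pics/w3.png',i[:,:,::-1])
X=c['R']@[.448,.114,.03]+c['t'];u=(c['camera_matrix']@(X/X[2]))[:2].astype(int);print(u)
m=blob(i,u);p=plane(c,m,.03)*1000;print(m.sum(),cv2.minAreaRect(p))
need(448,114,26,155)
E
```

```text
clock: 9.0
eef_pos: [0.4452, 0.1129, 0.2955]
eef_rot: [-3.139, 0.001, 1.568]
contact_force: [-0.7, 0.9, 0.9]
opening: 0.0855
grasp_force: 0.0
clock: 10.12
eef_pos: [0.4486, 0.115, 0.2957]
eef_rot: [3.141, 0.0, 2.704]
contact_force: [0.2, 0.3, -0.1]
opening: 0.0853
grasp_force: 0.0
[277 213]
4680 ((449.4652404785156, 111.55232238769531), (50.12438201904297, 69.7397232055664), 64.77333068847656)
t 10.18 grasp [448.5 114.9 140.7] rpy [1.7999e+02 1.0000e-02 1.5492e+02] open 85.5 F [-0.1 -0.   0.7] 0.0
 turn z -0.08 shift now-axes [ 1.000e-01 -1.000e+00  1.147e+02] shift after turn [ 1.000e-01 -1.000e+00  1.147e+02]
```

View pics/w3.png

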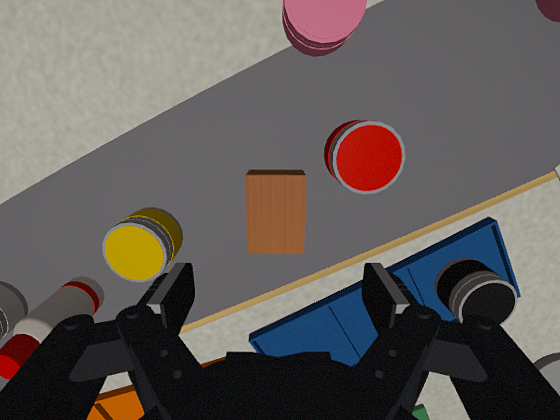

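The block is square to the gripper at (277,212), size 50x70, with its centre at (449.5,111.5). Red tin is at (365,157), outside the finger path. I'll pre-close a little, descend and grip.

```bash
python3 -m pendant '[[[0,0,0,-2,-3,20,40],[0,0,0,0,0,30,40],[0,0,0,0,0,30,40],[0,0,0,0,0,22,40],[0,0,0,0,0,10,40],[0,0,0,0,0,4,40],[0,0,0,0,0,0,40],[0,0,0,0,0,0,255],[0,0,0,0,0,0,255],[0,0,0,0,0,0,255],[0,0,0,0,0,0,255],[0,0,0,0,0,0,255]]]'
python3 -m pendant '[[[0,0,0,0,0,-20,255],[0,0,0,0,0,-30,255],[0,0,0,0,0,-30,255],[0,0,0,0,0,0,255]]]'
python3 - <<'E'
from h import *
need(615.5,73,30,184.5)
E
```

```text
clock: 11.68
eef_pos: [0.4493, 0.1111, 0.1807]
eef_rot: [3.141, 0.002, 2.705]
contact_force: [-0.7, -0.2, 5.5]
opening: 0.0487
grasp_force: 63.0
clock: 12.18
eef_pos: [0.4496, 0.1112, 0.2616]
eef_rot: [3.139, 0.005, 2.705]
contact_force: [-0.5, 0.2, -1.5]
opening: 0.0485
grasp_force: 62.5
t 12.18 grasp [450.4 111.2 106.6] rpy [179.85   0.27 155.01] open 48.5 F [-0.5  0.2 -1.5] 62.5
 turn z -29.49 shift now-axes [-165.4   34.9   77.5] shift after turn [-161.6  -51.1   76.6]
```

```bash
python3 -m pendant '[[[0,0,-9.9,0,0,0,255],[0,0,-9.8,0,0,0,255],[0,0,-9.8,0,0,0,255],[0,0,0,-20,-6,0,255],[0,0,0,-40,-12,0,255],[0,0,0,-45,-15,0,255],[0,0,0,-40,-12,0,255],[0,0,0,-17,-6,0,255],[0,0,0,0,0,0,255],[0,0,0,0,0,0,255]]]'
python3 - <<'E'
from h import *
need(615.5,73,30,184.5)
i=env.read_camera('wrist');c=env.get_calibration('wrist');cv2.imwrite('pics/w4.png',i[:,:,::-1])
E
```

```text
clock: 13.42
eef_pos: [0.6129, 0.0732, 0.2584]
eef_rot: [3.141, -0.004, -3.063]
contact_force: [-0.4, 0.2, -1.5]
opening: 0.0484
grasp_force: 62.4
t 13.43 grasp [612.4  73.2 103.4] rpy [ 179.98   -0.21 -175.49] open 48.4 F [-0.4  0.2 -1.5] 62.4
 turn z 0.01 shift now-axes [-3.4 -0.5 73.4] shift after turn [-3.1 -0.4 73.4]
```

View pics/w4.png

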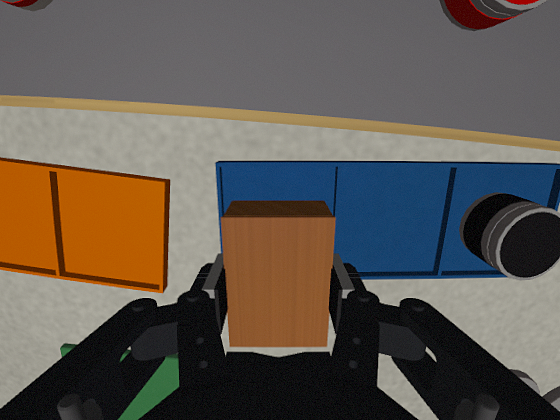

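The held block is square to the blue tray. The tray's near corner is at (217,162), and the orange tray's corners are at (170,180) and (163,291). I'll check these against the estimates.

```bash
python3 - <<'E'
from h import *
c=env.get_calibration('wrist')
print("blue corner, expect 570.4 22.3:",onz(c,(217,162),.012)*1e3)
a=onz(c,(170,180),.012)[:2]*1e3;b=onz(c,(163,291),.012)[:2]*1e3
u=(b-a)/np.linalg.norm(b-a);v=np.array([-u[1],u[0]])
print(a,b,np.linalg.norm(b-a),np.degrees(np.arctan2(u[1],u[0])))
for y in(91,0,-91): print(y,(a+b)/2-v*(138-y))
i=cv2.imread('pics/w4.png')[300,280],;print(i)
E
```

```text
blue corner, expect 570.4 22.3: [569.80834127  23.90896034  12.        ]
[586.06493097 -11.51792716] [683.62385274 -20.8963955 ] 98.00866739327532 -5.491045961347995
91 [630.34695277 -62.99148607]
0 [ 621.63914517 -153.57390207]
-91 [ 612.93133757 -244.15631806]
(array([ 49,  91, 145], dtype=uint8),)
```

```bash
python3 -m pendant '[[[0,0,0,-3,0,20,255],[0,0,0,0,0,30,255],[0,0,0,0,0,12,255],[0,0,0,0,0,6,255],[0,0,0,0,0,4,255],[0,0,0,0,0,1,255],[0,0,0,0,0,0,255]]]'
python3 - <<'E'
from h import *
need(615.5,73,30,184.5)
E
```

```text
clock: 14.35
eef_pos: [0.6175, 0.0732, 0.1872]
eef_rot: [-3.141, 0.001, -3.063]
contact_force: [0.3, 0.1, -0.4]
opening: 0.0487
grasp_force: 62.4
t 14.35 grasp [617.7  73.2  32.2] rpy [-1.7999e+02  6.0000e-02 -1.7549e+02] open 48.7 F [ 0.3  0.1 -0.4] 62.4
 turn z 0.01 shift now-axes [ 2.2 -0.   2.2] shift after turn [ 2.2 -0.   2.2]
```

```bash
python3 -m pendant '[[[0,0,0,1,0,2,255],[0,0,0,0,0,0,255],[0,0,0,0,0,0,70],[0,0,0,0,0,0,70],[0,0,0,0,0,0,70],[0,0,0,0,0,-10,70],[0,0,0,0,0,-30,70],[0,0,0,0,0,-40,0],[0,0,0,0,0,-28,0],[0,0,0,0,0,0,0]]]'
python3 -m pendant '[[[0,0,9.5,0,0,0,0],[0,0,9.5,0,0,0,0],[0,0,9.5,0,0,0,0],[0,0,9.5,0,0,0,0],[0,0,9.5,0,0,0,0],[0,0,9.5,0,0,0,0],[0,0,9.5,0,0,0,0],[0,0,9.5,0,0,0,0],[0,0,9.5,0,0,0,0],[0,0,9,0,0,0,0],[0,0,0,16,-30,0,0],[0,0,0,30,-40,0,0],[0,0,0,30,-40,0,0],[0,0,0,30,-40,0,0],[0,0,0,18,-32,0,0],[0,0,0,0,0,0,0],[0,0,0,0,0,0,0]]]'
python3 - <<'E'
from h import *
need(434,197,30,90)
i=env.read_camera('wrist');c=env.get_calibration('wrist');cv2.imwrite('pics/w5.png',i[:,:,::-1])
X=c['R']@[.434,.197,.045]+c['t'];u=(c['camera_matrix']@(X/X[2]))[:2].astype(int);print(u)
m=blob(i,u);p=plane(c,m,.045)*1000;print(m.sum(),cv2.minEnclosingCircle(p))
E
```

```text
clock: 15.6
eef_pos: [0.6172, 0.0732, 0.2961]
eef_rot: [-3.141, 0.007, -3.063]
contact_force: [0.0, -0.8, 0.3]
opening: 0.0853
grasp_force: 0.0
clock: 17.73
eef_pos: [0.4347, 0.197, 0.2924]
eef_rot: [3.141, 0.0, 1.571]
contact_force: [-0.1, 0.1, -0.3]
opening: 0.085
grasp_force: 0.0
t 17.73 grasp [434.8 197.  137.4] rpy [1.7997e+02 2.0000e-02 9.0040e+01] open 85.0 F [-0.1  0.1 -0.3] 0.0
 turn z 0.04 shift now-axes [ 1.000e-01 -8.000e-01  1.074e+02] shift after turn [  0.   -0.8 107.4]
[275 220]
2856 ((434.5951843261719, 196.68380737304688), 24.446182250976562)
```

View pics/w5.png

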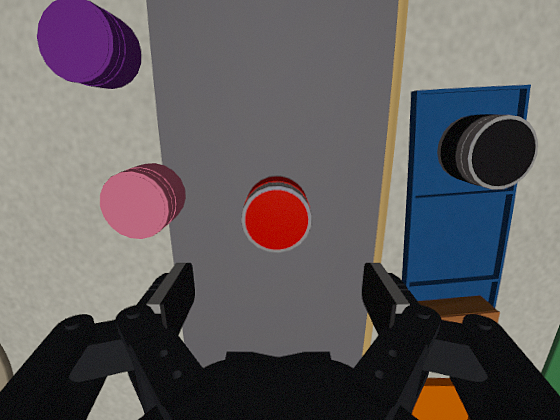

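Red lid is at (277,220), measured (434.6,196.7) as expected. Black tin stands upright in the blue tray's end bay.

```bash
python3 -m pendant '[[[0,0,0,0,0,20,0],[0,0,0,0,0,30,0],[0,0,0,0,0,30,0],[0,0,0,0,0,18,0],[0,0,0,0,0,8,0],[0,0,0,0,0,0,0],[0,0,0,0,0,0,255],[0,0,0,0,0,0,255],[0,0,0,0,0,0,255],[0,0,0,0,0,0,255],[0,0,0,0,0,0,255]]]'
python3 -m pendant '[[[0,0,0,0,0,-20,255],[0,0,0,0,0,-40,255],[0,0,0,-10,10,-30,255],[0,0,0,-35,25,0,255],[0,0,0,-45,35,0,255],[0,0,0,-45,35,0,255],[0,0,0,-45,35,0,255],[0,0,0,-45,35,0,255],[0,0,0,-30,18,0,255],[0,0,0,-6,3,0,255],[0,0,0,0,0,0,255],[0,0,0,0,0,0,255]]]'
python3 - <<'E'
from h import *
need(630,-63,37,90)
E
```

```text
clock: 19.15
eef_pos: [0.4346, 0.1972, 0.1877]
eef_rot: [3.14, -0.0, 1.571]
contact_force: [-0.4, -1.0, 5.7]
opening: 0.0536
grasp_force: 62.8
clock: 20.65
eef_pos: [0.6294, -0.0626, 0.2766]
eef_rot: [-3.14, -0.001, 1.572]
contact_force: [-0.5, -0.3, -2.4]
opening: 0.0536
grasp_force: 63.8
t 20.65 grasp [629.2 -62.5 121.6] rpy [-1.7993e+02 -4.0000e-02  9.0070e+01] open 53.6 F [-0.5 -0.3 -2.4] 63.8
 turn z 0.07 shift now-axes [-0.6  0.9 84.6] shift after turn [-0.5  0.8 84.6]
```

```bash
python3 -m pendant '[[[0,0,0,0,0,30,255],[0,0,0,0,0,30,255],[0,0,0,0,0,14,255],[0,0,0,0,0,6,255],[0,0,0,0,0,4,255],[0,0,0,0,0,2,255],[0,0,0,0,0,0,255],[0,0,0,0,0,0,255],[0,0,0,0,0,0,0],[0,0,0,0,0,0,0],[0,0,0,0,0,0,0]]]'
python3 -m pendant '[[[0,0,0,0,0,-20,0],[0,0,0,0,0,-40,0],[0,0,0,0,-15,-40,0],[0,0,0,10,-35,0,0],[0,0,0,15,-45,0,0],[0,0,0,15,-45,0,0],[0,0,0,10,-40,0,0],[0,0,0,4,-25,0,0],[0,0,0,0,0,0,0],[0,0,0,0,0,0,0]]]'
python3 - <<'E'
from h import *
need(425,-9,30,90)
i=env.read_camera('wrist');c=env.get_calibration('wrist');cv2.imwrite('pics/w6.png',i[:,:,::-1])
X=c['R']@[.425,-.009,.045]+c['t'];u=(c['camera_matrix']@(X/X[2]))[:2].astype(int);print(u)
m=blob(i,u);p=plane(c,m,.045)*1000;print(m.sum(),cv2.minEnclosingCircle(p))
E
```

```text
clock: 22.02
eef_pos: [0.6303, -0.0639, 0.1905]
eef_rot: [-3.142, 0.0, 1.571]
contact_force: [-0.4, -0.3, -0.2]
opening: 0.0853
grasp_force: 0.0
clock: 23.28
eef_pos: [0.4265, -0.0102, 0.2911]
eef_rot: [3.139, 0.001, 1.571]
contact_force: [0.6, 0.2, 0.4]
opening: 0.0852
grasp_force: 0.0
t 23.27 grasp [426.9 -10.3 136.1] rpy [1.7985e+02 3.0000e-02 9.0000e+01] open 85.2 F [0.6 0.2 0.4] 0.0
 turn z 0.0 shift now-axes [  1.4  -2.2 106.1] shift after turn [  1.3  -1.9 106.1]
[274 219]
2995 ((425.07635498046875, -8.351998329162598), 24.757951736450195)
```

View pics/w6.png

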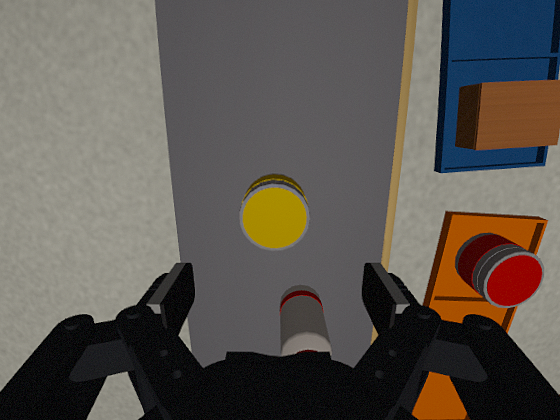

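Yellow lid is at (274,217), measured (425.1,-8.4). Block lies flat in its bay and red tin is upright in the orange tray. I'll carry in x first so the red-capped bottle stays clear.

```bash
python3 -m pendant '[[[0,0,0,2,-1,20,0],[0,0,0,0,0,30,0],[0,0,0,0,0,30,0],[0,0,0,0,0,18,0],[0,0,0,0,0,6,0],[0,0,0,0,0,0,0],[0,0,0,0,0,0,255],[0,0,0,0,0,0,255],[0,0,0,0,0,0,255],[0,0,0,0,0,0,255],[0,0,0,0,0,0,255]]]'
python3 -m pendant '[[[0,0,0,0,0,-20,255],[0,0,0,0,0,-40,255],[0,0,0,0,20,-30,255],[0,0,0,0,40,0,255],[0,0,0,0,45,0,255],[0,0,0,0,45,0,255],[0,0,0,-25,32,0,255],[0,0,0,-45,10,0,255],[0,0,0,-50,0,0,255],[0,0,0,-50,0,0,255],[0,0,0,-45,0,0,255],[0,0,0,-21,0,0,255],[0,0,0,0,0,0,255],[0,0,0,0,0,0,255]]]'
python3 - <<'E'
from h import *
need(617,-245,37,90)
E
```

```text
clock: 24.7
eef_pos: [0.4247, -0.008, 0.1877]
eef_rot: [3.139, 0.001, 1.571]
contact_force: [-0.3, -0.1, 6.3]
opening: 0.054
grasp_force: 62.5
clock: 26.45
eef_pos: [0.6162, -0.2424, 0.2765]
eef_rot: [-3.141, -0.002, 1.572]
contact_force: [-0.3, 0.6, -1.7]
opening: 0.0534
grasp_force: 63.9
t 26.45 grasp [ 616.  -242.2  121.5] rpy [-1.7995e+02 -9.0000e-02  9.0050e+01] open 53.4 F [-0.3  0.6 -1.7] 63.9
 turn z 0.05 shift now-axes [-3.   1.  84.5] shift after turn [-2.8  1.  84.5]
```

```bash
python3 -m pendant '[[[0,0,0,-2,1,30,255],[0,0,0,0,0,30,255],[0,0,0,0,0,14,255],[0,0,0,0,0,6,255],[0,0,0,0,0,4,255],[0,0,0,0,0,2,255],[0,0,0,0,0,0,255],[0,0,0,0,0,0,255],[0,0,0,0,0,0,0],[0,0,0,0,0,0,0],[0,0,0,0,0,0,0]]]'
python3 -m pendant '[[[0,0,0,0,0,-20,0],[0,0,0,0,0,-40,0],[0,0,0,0,0,-50,0],[0,0,0,0,-15,-40,0],[0,0,0,-10,-40,0,0],[0,0,0,-15,-45,0,0],[0,0,0,-15,-45,0,0],[0,0,0,-14,-45,0,0],[0,0,0,-5,-35,0,0],[0,0,0,0,-6,0,0],[0,0,0,0,0,0,0],[0,0,0,0,0,0,0]]]'
python3 - <<'E'
from h import *
need(386,-304,60,90)
i=env.read_camera('wrist');c=env.get_calibration('wrist');cv2.imwrite('pics/w7.png',i[:,:,::-1])
X=c['R']@[.386,-.304,.105]+c['t'];u=(c['camera_matrix']@(X/X[2]))[:2].astype(int);print(u)
m=blob(i,u);p=plane(c,m,.105)*1000;print(m.sum(),cv2.minEnclosingCircle(p),cv2.minAreaRect(p))
E
```

```text
clock: 27.82
eef_pos: [0.6173, -0.246, 0.1906]
eef_rot: [-3.141, 0.0, 1.571]
contact_force: [-1.2, 0.2, 1.0]
opening: 0.0852
grasp_force: 0.0
clock: 29.32
eef_pos: [0.3874, -0.305, 0.3408]
eef_rot: [3.141, 0.0, 1.572]
contact_force: [0.8, -1.0, -0.5]
opening: 0.0853
grasp_force: 0.0
t 29.32 grasp [ 387.6 -305.   185.8] rpy [1.7994e+02 2.0000e-02 9.0060e+01] open 85.3 F [ 0.8 -1.  -0.5] 0.0
 turn z 0.06 shift now-axes [  1.1  -1.7 125.8] shift after turn [  1.   -1.6 125.8]
[274 224]
799 ((386.79034423828125, -304.999267578125), 12.363465309143066) ((386.8818664550781, -304.78680419921875), (23.99398422241211, 23.860292434692383), 0.0746917650103569)
```

View pics/w7.png

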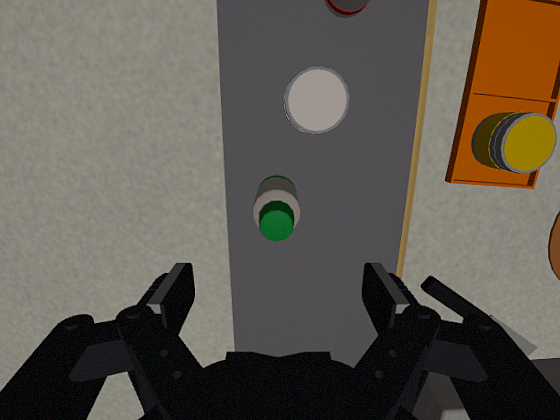

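Green cap is at (277,222), measured (387,-305). White tin (316,100) is clear, and yellow tin is upright in its bay.

```bash
python3 -m pendant '[[[0,0,0,0,-1,20,0],[0,0,0,0,0,30,0],[0,0,0,0,0,30,0],[0,0,0,0,0,25,0],[0,0,0,0,0,14,0],[0,0,0,0,0,5,0],[0,0,0,0,0,0,0],[0,0,0,0,0,0,255],[0,0,0,0,0,0,255],[0,0,0,0,0,0,255],[0,0,0,0,0,0,255],[0,0,0,0,0,0,255],[0,0,0,0,0,0,255]]]'
python3 -m pendant '[[[0,0,0,0,0,-15,255],[0,0,0,0,0,-30,255],[0,0,0,0,0,-30,255],[0,0,0,0,15,-15,255],[0,0,0,0,35,0,255],[0,0,0,0,40,0,255],[0,0,0,5,40,0,255],[0,0,0,20,40,0,255],[0,0,0,35,35,0,255],[0,0,0,35,20,0,255],[0,0,0,35,10,0,255],[0,0,0,20,2,0,255],[0,0,0,1,0,0,255],[0,0,0,0,0,0,255],[0,0,0,0,0,0,255]]]'
python3 - <<'E'
from h import *
need(623,-154,66,90)
i=env.read_camera('wrist');cv2.imwrite('pics/w8.png',i[:,:,::-1])
E
```

```text
clock: 31.0
eef_pos: [0.3856, -0.3051, 0.2176]
eef_rot: [3.14, 0.001, 1.571]
contact_force: [-0.1, -0.1, 6.2]
opening: 0.0404
grasp_force: 60.2
clock: 32.88
eef_pos: [0.622, -0.1552, 0.3068]
eef_rot: [3.141, 0.001, 1.57]
contact_force: [-0.1, -0.5, -0.6]
opening: 0.0405
grasp_force: 60.8
t 32.88 grasp [ 622.  -155.3  151.8] rpy [1.7999e+02 4.0000e-02 8.9930e+01] open 40.5 F [-0.1 -0.5 -0.6] 60.8
 turn z -0.07 shift now-axes [ 1.4  1.  85.8] shift after turn [ 1.3  1.  85.8]
```

View pics/w8.png

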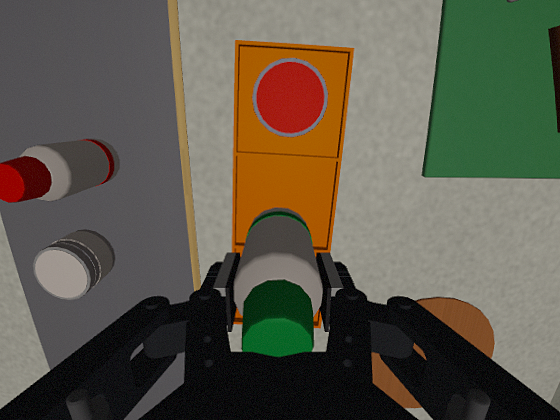

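The bottle hangs upright over the middle bay, between dividers at rows ~155 and ~250. Red tin sits in its bay at (290,97).

```bash
python3 -m pendant '[[[0,0,0,1,1,25,255],[0,0,0,0,0,30,255],[0,0,0,0,0,17,255],[0,0,0,0,0,7,255],[0,0,0,0,0,4,255],[0,0,0,0,0,2,255],[0,0,0,0,0,0,255],[0,0,0,0,0,0,255]]]'
python3 -c "
from h import *
need(623,-154,66.5,90)"
```

```text
clock: 33.92
eef_pos: [0.6235, -0.1529, 0.2223]
eef_rot: [3.141, 0.0, 1.571]
contact_force: [0.6, 0.7, -0.9]
opening: 0.0408
grasp_force: 60.8
t 33.92 grasp [ 623.7 -152.9   67.3] rpy [1.7994e+02 3.0000e-02 9.0020e+01] open 40.8 F [ 0.6  0.7 -0.9] 60.8
 turn z 0.02 shift now-axes [-1.1 -0.7  0.8] shift after turn [-1.1 -0.7  0.8]
```

Lower the last millimetre, release, lift clear and back off before checking.

```bash
python3 -m pendant '[[[0,0,0,0,0,1,255],[0,0,0,0,0,0,255],[0,0,0,0,0,0,80],[0,0,0,0,0,0,0],[0,0,0,0,0,0,0],[0,0,0,0,0,0,0],[0,0,0,0,0,-20,0],[0,0,0,0,0,-40,0],[0,0,0,0,0,-50,0],[0,0,0,0,0,-50,0],[0,0,0,0,-20,-30,0],[0,0,0,0,-40,0,0],[0,0,0,0,-50,0,0],[0,0,0,0,-50,0,0],[0,0,0,0,-40,0,0],[0,0,0,0,0,0,0],[0,0,0,0,0,0,0]]]'
python3 - <<'E'
from h import *
need(623,-154,66.5,90)
a=cv2.resize(env.read_camera('scene')[150:390,150:430],None,fx=1.42,fy=2.4/1.7)
b=cv2.resize(env.read_camera('side')[90:360,150:370],None,fx=1.25,fy=1.25)
h=max(a.shape[0],b.shape[0]);p=lambda i:cv2.copyMakeBorder(i,0,h-i.shape[0],0,0,cv2.BORDER_CONSTANT)
cv2.imwrite('pics/end.png',np.hstack([p(a),p(b)])[:,:,::-1])
E
```

```text
clock: 36.05
eef_pos: [0.4238, -0.1531, 0.4111]
eef_rot: [3.14, 0.001, 1.571]
contact_force: [-0.0, -0.9, -0.3]
opening: 0.0854
grasp_force: 0.0
t 36.05 grasp [ 424.1 -153.2  256.1] rpy [1.7989e+02 4.0000e-02 8.9990e+01] open 85.4 F [-0.  -0.9 -0.3] 0.0
 turn z -0.01 shift now-axes [ -0.6 198.6 190. ] shift after turn [ -0.8 198.9 189.6]
```

View pics/end.png

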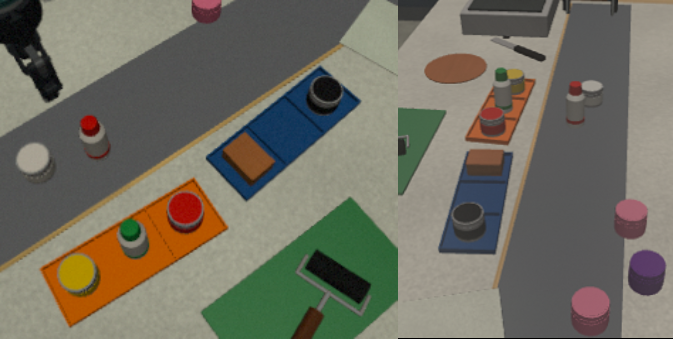

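Both kits are in place. In the left view, black tin is at (326,92), block at (249,157), red tin at (186,211), bottle at (133,237) in the middle bay, and yellow tin at (77,273). White tin and red-capped bottle haven't moved.

```bash
python3 -c "
from plant import env
print(env.close_job())"
```

```text
the job is handed in; nothing more can be done
None
```

The job is handed in at about 36 s on the robot's clock: black tin and block are in the blue tray; red tin, green-capped bottle (middle bay) and yellow tin are in the orange tray; the last pictures show all five upright or flat in their own bays, and the white tin and red-capped bottle were not touched.

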